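Find the loose bolt under the guard and hold its nut cap open

ROBOT

A 7-joint arm with a two-finger parallel gripper is mounted at the origin on a cart in front of the work surface, level with it; the furniture and walls round the work are solid. World frame = base frame: x ahead of the robot, y to its left, z up, the work surface at z = 0. Lengths are in m, angles in degrees, forces in N, time in s.
With the tool pointing down it reaches from about 0.4 to 0.9 m from the base axis. Payload 5.6 kg.
Tool frame: the origin (TCP) lies midway between the tips of the shut fingers; the grasp point (between the pads) lies 19 mm behind it; z points along the fingers, y is the direction in which the jaws open and shut (so a half turn about z gives the same grasp; the last joint's range is limited). The gripper opens to 92 mm and grips with 3 to 60 N. Pads are 20 mm wide; open, the fingers measure 128 mm over their backs; the gripper's body (75 mm by 189 mm) begins 69 mm behind the grasp point.
Start: joints at [68.182, 26.786, -0.665, 91.828, 0.344, 61.387, -3.226], TCP at [0.215, -0.613, 0.215] pointing down, gripper open.
Joint ranges: [-144.91, 144.91], [-17.63, 115.5], [-89.93, 88.59], [15.96, 139.68], [-74.01, 254.01], [8.47, 105.57], [-167.45, 167.45]. Speed limits (degrees/s): [147.25, 147.25, 180, 180, 180, 180, 180].

INTERFACE

Orientations are given as [roll, pitch, yaw] about the fixed x, y, z axes, in that order (R = Rz(yaw) Ry(pitch) Rx(roll)).
In Python, from cell import bot gives the robot as it stands. The module is installed in compiled form; this text tells all that it offers.
- The arm moves only by the tool servo_tool, never from a script. Its argument "increments" is a list of rows, each a list of 7 numbers: the turn, a rotation vector about the world's x, y, z in rad, then the shift along the world's x, y, z in cm, then the finger opening in cm, from 0 to 9.19. A call has 1 to 5 rows; each row is the pose to reach, as a shift and turn from the pose measured when the call began; what a row does not reach only later rows make up. A row lasts 1/10 s, in which the tool goes at most 50 mm and 8.59 degrees, less where a joint would pass 70% of its speed; a pose out of reach is approached as far as the arm can. A call with a gripper value outside its range is refused whole. The fingers move at their own pace and stop on an object; "force" is the grip in N (left out, the last holds). Time passes only in rows, so rows that repeat a pose let the fingers close. It gives the time, the measured TCP pose, the force and the opening at its end, in the units of the state.
- bot.state(): the state, without advancing time (a new reading comes with each control period).
- bot.snapshot(name): name is "scene" or "top"; returns a dict with "frame" (420x560x3 uint8, red, green, blue), "fovy" (degrees; the focal length in pixels is half the picture's height over the tangent of half this angle, whatever the lens; pixels are square), "cx", "cy" (the principal point, pixels), "xyz" and "orientation" of the camera in the world. Camera axes: x right, y up, looking along -z (the intrinsics and any distortion apply to the point x, -y, -z); pixel columns grow to the right and rows downward; lengths in m; the calibration is good to about 2 mm. A picture is of the moment at which its call begins. There is no depth.
- bot.job_done(): hands the job in, once; it reports no verdict.
Trained networks look in the newest picture that a camera, given by its name, has taken for a name from the list of things; names that differ only in an ending like _2 or _b are one class to them, and where a whole thing is asked for, a point or a joint stands for the part that bears it (a point fixed in the world has none). Each returns a list of dicts, best first, with "conf" (0 to 1); they miss things now and then, are a little off and sometimes report something else, mostly with a low value. They report only what shows in the picture. A call takes as long as a camera call.
- bot.find_in(query, camera): "uv" ([column, row] in pixels, amid what is visible of it).
- bot.outline_of(query, camera): "mask" (420x560 bool, what is visible of it) and "uv" ([column, row] in pixels, amid what is visible of it).
The state is a dict: "clock": time; "joint_positions": joint angles; "dq": joint speeds; "tau": joint torques, N m; "eef_pos": TCP position; "ee_rot": TCP orientation; "contact_force": force on the tool from outside, world axes, zero at the start; "wrist_torque": the same for the moment, N m; "grip_width": opening from 0.0 (shut) to 1.0 (fully open).
Only numpy, scipy, OpenCV 4.12 (cv2) and the standard library are available. Lean on these libraries where they do the work, as an engineer would, in place of code of your own. Each camera call takes 0.05 s, during which the arm holds its last target.

TASK

One of the fixture's three bolts has worked loose. Slide the clear guard fully open to the right, then tap each bolt head with the fingertips, left, middle and right in that order; only the loose one sinks when tapped. Then lift the cap behind that bolt, and no other, by its tab to about 45 degrees and finish while still holding it there, so that a colleague can get at the lock nut; leave the tools and supplies round it where they are.

Things in the scene. Friction and masses are not known exactly. Their poses are not given: they have to be found in the camera images.
- fixture: Fixed bench fixture, deck top 45 above the bench, 180 (x) by 495 (y: -370..+125). Origin on the bench under the middle station; x away from the robot, y to its left, perhaps turned a little. Rails along y at x -70 and -4, 8 wide, 22 above the deck. Stations at y +75 (left), 0, -75 (right): a bolt (x -37) between the rails and behind it a hinged cap over its lock nut (mm).
- guard (a joint): Clear sliding guard, 75 (x) x 230 (y) mm, 5 mm thick, lying on the rails over the three bolts. 0 m = shut over the bolts, grows as it slides to the robot's right (-y of the fixture), 0.24 m = fully open against the stop. About 1.5 N of friction; stays where it is left. It may start a few cm open.
- guard_grip (a point): Centre of the upright bar handle in the middle of the guard: 12 thick along y, 40 along x; its top is 12 above this point, the guard's panel 15 below it (mm).
- bolt_left (a joint): How far the left bolt has sunk: 0 m = standing as found, at most 0.006 m. A tight bolt moves less than 0.002 m however it is tapped; the loose one sinks about 0.006 m under a push of 2 N or more and stays down. Exactly one of the three is loose; they look alike.
- bolt_left_top (a point): Centre of the top of the left bolt's hexagon head (20 across corners, standing in a bush 33 across), 18 above the deck before tapping; the bush's top is 8 above the deck (mm).
- cap_left (a joint): Angle of the left cap, a 90 g steel flap 62 (x) x 54 (y) x 6 mm: 0 rad = lying shut on the deck, grows as its robot-side edge is lifted, limit 1.5 rad. It falls shut when let go.
- cap_left_tab (a point): Grasp point on the upright tab of the left cap, 10 from the flap's robot-side edge. Tab 14 thick along y, 16 along x; when shut this point is 32 above the deck, 26 above the flap's upper face and 9.5 below the tab's top (mm).
- cap_left_hinge (a point): Point on the left cap's hinge axis (along the fixture's y), at the flap's far edge, 3 above the deck; with the cap shut the tab point lies 52 nearer the robot and 29 higher (mm).
- bolt_middle (a joint): How far the middle bolt has sunk: 0 m = standing as found, at most 0.006 m. A tight bolt moves less than 0.002 m however it is tapped; the loose one sinks about 0.006 m under a push of 2 N or more and stays down. Exactly one of the three is loose; they look alike.
- bolt_middle_top (a point): Centre of the top of the middle bolt's hexagon head (20 across corners, standing in a bush 33 across), 18 above the deck before tapping; the bush's top is 8 above the deck (mm).
- cap_middle (a joint): Angle of the middle cap, a 90 g steel flap 62 (x) x 54 (y) x 6 mm: 0 rad = lying shut on the deck, grows as its robot-side edge is lifted, limit 1.5 rad. It falls shut when let go.
- cap_middle_tab (a point): Grasp point on the upright tab of the middle cap, 10 from the flap's robot-side edge. Tab 14 thick along y, 16 along x; when shut this point is 32 above the deck, 26 above the flap's upper face and 9.5 below the tab's top (mm).
- cap_middle_hinge (a point): Point on the middle cap's hinge axis (along the fixture's y), at the flap's far edge, 3 above the deck; with the cap shut the tab point lies 52 nearer the robot and 29 higher (mm).
- bolt_right (a joint): How far the right bolt has sunk: 0 m = standing as found, at most 0.006 m. A tight bolt moves less than 0.002 m however it is tapped; the loose one sinks about 0.006 m under a push of 2 N or more and stays down. Exactly one of the three is loose; they look alike.
- bolt_right_top (a point): Centre of the top of the right bolt's hexagon head (20 across corners, standing in a bush 33 across), 18 above the deck before tapping; the bush's top is 8 above the deck (mm).
- cap_right (a joint): Angle of the right cap, a 90 g steel flap 62 (x) x 54 (y) x 6 mm: 0 rad = lying shut on the deck, grows as its robot-side edge is lifted, limit 1.5 rad. It falls shut when let go.
- cap_right_tab (a point): Grasp point on the upright tab of the right cap, 10 from the flap's robot-side edge. Tab 14 thick along y, 16 along x; when shut this point is 32 above the deck, 26 above the flap's upper face and 9.5 below the tab's top (mm).
- cap_right_hinge (a point): Point on the right cap's hinge axis (along the fixture's y), at the flap's far edge, 3 above the deck; with the cap shut the tab point lies 52 nearer the robot and 29 higher (mm).
- dish: round steel dish of screws, 66 across, 18 high, on the bench in front of the fixture (mm; bystander, origin at the centre of its underside).
- marker: black marker pen, 136 long, 13 thick, lying on the bench in front of the fixture (mm; bystander, origin at the centre of its underside).
- bottle: small yellow squeeze bottle, 38 across, 99 high, standing behind the fixture (mm; bystander, origin at the centre of its underside).
- tape: roll of tan tape lying flat, 72 across, 22 high, behind the fixture (mm; bystander, origin at the centre of its underside).
- cutters: cutters with orange grips, 121x43x10, lying behind the fixture (mm; bystander, origin at the centre of its underside).
- screwdriver: red-handled screwdriver, 165 long, 21 thick, lying on the fixture's deck behind the right half of the rails (mm; bystander, origin at the centre of its underside).

How it is judged:
By the outcome, as a careful person would: the job done as asked, in the order asked, and still so for the second after the job is handed in, while the arm keeps its last pose, push and grip.
It also fails if it takes over 64 s, if anything falls off the work surface, if the arm or the gripper's body presses on something with over 40 N, if the wrist force passes 120 N, or if a joint passes its speed limit or range.

## Working session

There is one attempt and no reset: what is moved stays moved. The work goes in short steps, Python scripts to look and compute and a tool call to move; the robot and the scene stay as the last step left them, time stands still between calls to the robot, and variables do not carry over. Pictures are saved under pics/ and viewed, and the job is handed in when it is done.

Besides the shell and the picture viewer there is one more tool, called after "Call:" as name(argument=value, ...) on one line, values as JSON. servo_tool: Moves the arm, as the interface text tells. Its arguments: {"type":"object","properties":{"increments":{"type":"array"},"force":{"type":"number"}},"required":["increments"]}

```bash
ls; mkdir -p pics; cat > h.py <<'E'
import numpy as np, cv2
from cell import bot
from scipy.spatial.transform import Rotation as R
E
python3 - <<'E'
from h import *
print(bot.state())
for n in ['scene','top']:
    s=bot.snapshot(n); cv2.imwrite(f'pics/{n}0.png',s['frame'][:,:,::-1]); print({k:v for k,v in s.items() if k!='frame'})
    np.save(f'{n}.npy',{k:v for k,v in s.items() if k!='frame'},allow_pickle=True)
    for q in ['fixture','guard_grip','bolt_left_top','bolt_middle_top','bolt_right_top','cap_left_tab','cap_middle_tab','cap_right_tab','cap_left_hinge','cap_right_hinge','bottle','tape','cutters','screwdriver','dish','marker']:
        print(q,[(np.round(d['uv'],1).tolist(),round(d['conf'],2)) for d in bot.find_in(q,n)][:4])
print(bot.state()['clock'])
E
```

```text
pics
{'clock': 0.0, 'joint_positions': array([68.18450674, 26.83525575, -0.6634093 , 91.8819808 ,  0.34393706,
       61.38717037, -3.22470538]), 'dq': array([-0.06514194,  0.0594499 ,  0.1320555 ,  0.1085208 ,  0.18359293,
        0.02497734, -0.04247078]), 'tau': array([ 5.51126504e-04, -5.20564020e+01, -1.23079744e-02, -2.43749267e+01,
       -5.67035296e-02,  1.69912336e-02,  1.25843758e-04]), 'eef_pos': array([ 0.2151081 , -0.61274028,  0.21364112]), 'ee_rot': array([-1.79897853e+02,  7.92185394e-03,  1.93480125e+01]), 'contact_force': array([0.18063673, 0.19582997, 0.69029252]), 'wrist_torque': array([-0.05528436, -0.03138434,  0.00619057]), 'grip_width': 1.0022938188917994}
{'fovy': 48.00800073240731, 'cx': 273.7266683798655, 'cy': 210.17433712813272, 'xyz': array([0.22835944, 0.68758547, 0.78618609]), 'orientation': array([  46.13335927,    0.43668462, -155.89037278])}
fixture [([292.4, 224.0], 0.64)]
guard_grip [([293.8, 231.7], 0.89), ([284.0, 168.3], 0.23)]
bolt_left_top []
bolt_middle_top []
bolt_right_top [([267.6, 202.7], 0.33)]
cap_left_tab [([239.4, 251.6], 0.56), ([3
[... 709 characters left out ...]
 [([319.8, 225.7], 0.97)]
guard_grip [([269.3, 243.9], 0.69), ([265.5, 201.6], 0.23)]
bolt_left_top [([379.8, 284.3], 0.68), ([235.3, 205.5], 0.29)]
bolt_middle_top []
bolt_right_top []
cap_left_tab [([231.6, 204.9], 0.57)]
cap_middle_tab [([262.5, 205.4], 0.73)]
cap_right_tab [([319.5, 226.8], 0.56), ([302.0, 204.4], 0.55)]
cap_left_hinge [([233.2, 208.2], 0.91)]
cap_right_hinge [([298.7, 203.5], 0.65), ([379.1, 283.7], 0.48), ([234.8, 208.8], 0.47)]
bottle [([245.0, 168.6], 0.62), ([234.1, 205.8], 0.37)]
tape [([292.3, 167.2], 0.87)]
cutters [([367.7, 155.1], 0.66)]
screwdriver [([365.1, 194.6], 0.94), ([300.6, 200.1], 0.45)]
dish [([379.4, 283.6], 0.71)]
marker [([270.1, 286.7], 0.7)]
1.7
```

View pics/scene0.png

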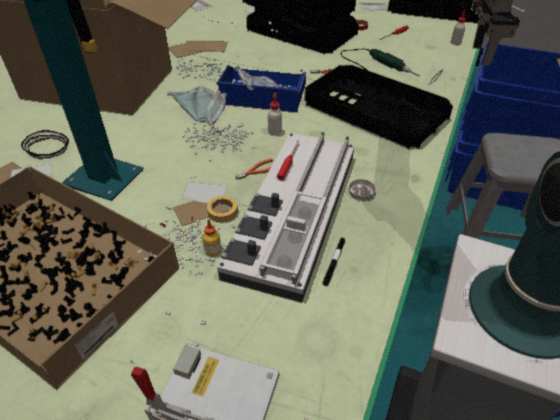

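View pics/top0.png

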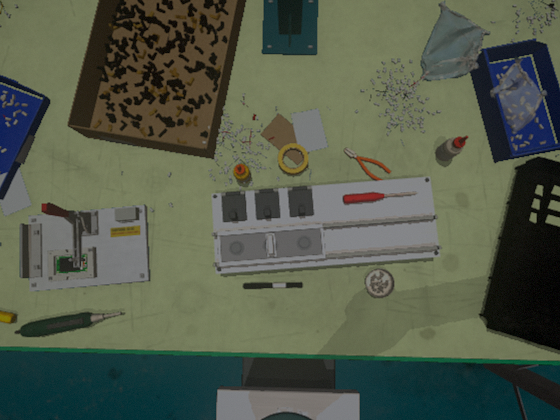

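```bash
python3 - <<'E'
import cv2
a=cv2.imread('pics/top0.png')[140:310,200:440]; cv2.imwrite('pics/topz.png',cv2.resize(a,None,fx=3.3,fy=3.3,interpolation=cv2.INTER_CUBIC))
a=cv2.imread('pics/scene0.png')[130:300,190:390]; cv2.imwrite('pics/scenez.png',cv2.resize(a,None,fx=3.5,fy=3.5,interpolation=cv2.INTER_CUBIC))
E
```

```text
(no output)
```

View pics/topz.png

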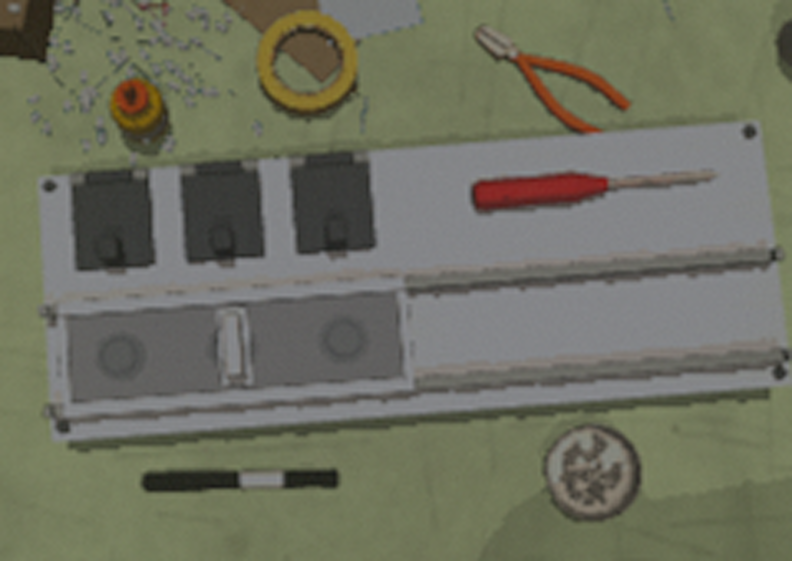

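View pics/scenez.png

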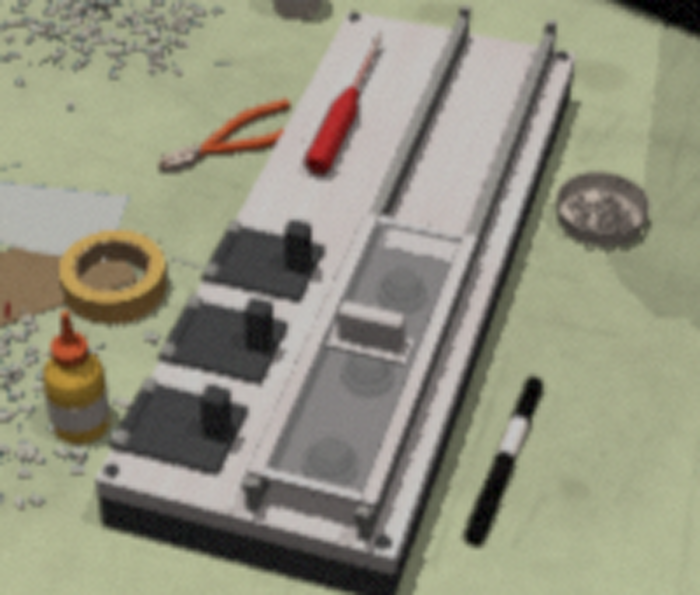

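The guard lies over the bolts, with its handle near top-view (270,244). The three caps are at about (234,205), (264,205) and (300,202), and the screwdriver lies on the deck right of them. Next I fit the fixture pose.

```bash
cat >> h.py <<'E'
def cam(n): return np.load(f'{n}.npy',allow_pickle=True).item()
def proj(c,P):
    P=np.atleast_2d(P); Rm=R.from_euler('xyz',c['orientation'],degrees=True).as_matrix()
    p=(P-c['xyz'])@Rm; f=210/np.tan(np.radians(c['fovy'])/2)
    return np.c_[c['cx']+f*p[:,0]/-p[:,2], c['cy']-f*p[:,1]/-p[:,2]]
def ray(c,uv,z):
    Rm=R.from_euler('xyz',c['orientation'],degrees=True).as_matrix();f=210/np.tan(np.radians(c['fovy'])/2)
    d=Rm@np.array([(uv[0]-c['cx'])/f,-(uv[1]-c['cy'])/f,-1]); return c['xyz']+d*(z-c['xyz'][2])/d[2]
def f2w(p,P):
    P=np.atleast_2d(P); c,s=np.cos(p[2]),np.sin(p[2])
    return np.c_[p[0]+c*P[:,0]-s*P[:,1],p[1]+s*P[:,0]+c*P[:,1],P[:,2]]
E
cat > fit.py <<'E'
from h import *
from scipy.optimize import least_squares
T,S=cam('top'),cam('scene')
tz=lambda u,v:(200+(u+.5)/3.3-.5,140+(v+.5)/3.3-.5)
sz=lambda u,v:(190+(u+.5)/3.5-.5,130+(v+.5)/3.5-.5)
D=.045
obs=[(T,tz(38,177),(.09,.125,D)),(T,tz(760,121),(.09,-.37,D)),(T,tz(52,440),(-.09,.125,D)),(T,tz(790,388),(-.09,-.37,D)),
(S,sz(97,487),(.09,.125,D)),(S,sz(342,12),(.09,-.37,D)),(S,sz(575,62),(-.09,-.37,D)),(S,sz(397,560),(-.09,.125,D))]
# tabs: top face centre
tabs=[(T,tz(110,242),.075),(T,tz(222,232),0),(T,tz(335,222),-.075),(S,sz(216,394),.075),(S,sz(260,307),0),(S,sz(299,230),-.075)]
grip=[(T,tz(233,341)),(S,sz(372,318))]
def res(p):
    r=[(proj(c,f2w(p,P))[0]-uv) for c,uv,P in obs]
    r+=[(proj(c,f2w(p,(p[3],y,D+.0415)))[0]-uv) for c,uv,y in tabs]
    r+=[(proj(c,f2w(p,(-.037,p[4],p[5])))[0]-uv) for c,uv in grip]
    return np.concatenate(r)
s=least_squares(res,[.55,0,0,.03,0,.1],loss='soft_l1')
print(s.x,np.degrees(s.x[2])); print(res(s.x).reshape(-1,2).round(1).tolist())
p=s.x; np.save('fix.npy',p)
for n,P in dict(gripc=(-.037,p[4],.087),boltL=(-.037,.075,.063),boltM=(-.037,0,.063),boltR=(-.037,-.075,.063),tabL=(p[3],.075,.077),tabM=(p[3],0,.077),tabR=(p[3],-.075,.077)).items(): print(n,f2w(p,P).round(4))
print('tab by ray', [ray(T,uv,D+.0415).round(4).tolist() for c,uv,y in tabs[:3]])
for n,uv,z in [('bottle',(241,166),.099),('tape',(292,158),.022),('dish',(379,283),.018),('marker',(272,285),.013)]: print(n,ray(T,uv,z).round(3))
E
python3 fit.py
```

```text
[ 0.50859897  0.04953095  0.09571019  0.03425939 -0.00367768  0.09449444] 5.483790198919221
[[-0.5, -0.1], [-0.3, -0.5], [-0.4, 0.4], [0.8, -1.0], [-0.5, -2.0], [2.2, -0.3], [0.7, -2.5], [-0.4, -0.1], [-1.6, 0.7], [-0.6, 1.0], [0.1, 1.3], [-0.7, -0.3], [-0.8, -0.5], [-0.6, -1.1], [-0.0, 1.0], [0.2, -0.0]]
gripc [[0.4721 0.0423 0.087 ]]
boltL [[0.4646 0.1207 0.063 ]]
boltM [[0.4718 0.046  0.063 ]]
boltR [[ 0.4789 -0.0287  0.063 ]]
tabL [[0.5355 0.1275 0.077 ]]
tabM [[0.5427 0.0528 0.077 ]]
tabR [[ 0.5499 -0.0219  0.077 ]]
tab by ray [[0.5371, 0.124, 0.0865], [0.5449, 0.0515, 0.0865], [0.5526, -0.0215, 0.0865]]
bottle [0.637 0.108 0.099]
tape [ 0.676 -0.     0.022]
dish [ 0.392 -0.2    0.018]
marker [0.382 0.04  0.013]
```

Call:
servo_tool(increments=[[0, 0, -0.05, 1.7, 4.4, 0.5, 4], [0, 0, -0.1, 3.4, 8.8, 0.5, 4], [0, 0, -0.15, 5.1, 13.2, 0.5, 4], [0, 0, -0.2, 6.8, 17.6, 0.5, 4], [0, 0, -0.242, 8.5, 22, 0.5, 4]])

```text
clock: 2.2
eef_pos: [0.3009, -0.3915, 0.2198]
ee_rot: [180.0, -0.0, 5.4]
contact_force: [1.1, 0.5, -0.0]
grip_width: 0.59
```

Call:
servo_tool(increments=[[0, 0, 0, 1.7, 4.4, 0, 4], [0, 0, 0, 3.4, 8.8, 0, 4], [0, 0, 0, 5.1, 13.2, 0, 4], [0, 0, 0, 6.8, 17.6, 0, 4], [0, 0, 0, 8.5, 22, 0, 4]])

```text
clock: 2.7
eef_pos: [0.3864, -0.1698, 0.2203]
ee_rot: [179.9, -0.1, 5.4]
contact_force: [1.3, -0.0, 0.0]
grip_width: 0.435
```

Call:
servo_tool(increments=[[0, 0, 0, 1.7, 4.3, -1, 4], [0, 0, 0, 3.4, 8.6, -2, 4], [0, 0, 0, 5.1, 12.9, -4, 4], [0, 0, 0, 6.8, 17.2, -6, 4], [0, 0, 0, 8.6, 21.2, -8, 4]])

```text
clock: 3.2
eef_pos: [0.473, 0.044, 0.14]
ee_rot: [179.9, -0.2, 5.4]
contact_force: [1.1, -1.3, 0.6]
grip_width: 0.434
```

```bash
python3 - <<'E'
from h import *
for n,(r,c) in dict(scene=(130,190),top=(140,200)).items():
    s=bot.snapshot(n); a=s['frame'][r:r+170,c:c+200,::-1]; cv2.imwrite(f'pics/{n}1.png',cv2.resize(a,None,fx=2.9,fy=2.9,interpolation=cv2.INTER_CUBIC))
print(bot.state()['eef_pos'])
a=cv2.imread('pics/scene1.png');b=cv2.imread('pics/top1.png')
cv2.imwrite('pics/both1.png',cv2.resize(np.vstack([a,b]),(354,600)) if 0 else np.hstack([cv2.resize(a,(400,340)),cv2.resize(b,(400,340))]))
E
```

```text
[0.47243842 0.04834677 0.13838329]
```

View pics/both1.png

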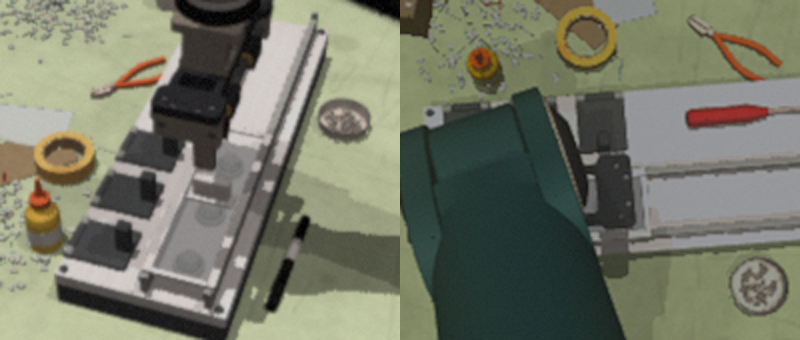

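The fingers hang above the handle in the scene view, around (205,170) of the picture. I descend, then grip.

Call:
servo_tool(increments=[[0, 0, 0, 0, -0.6, -2, 4], [0, 0, 0, 0, -0.6, -4, 4], [0, 0, 0, 0, -0.6, -5.9, 4], [0, 0, 0, 0, -0.6, -5.9, 4]])

```text
clock: 3.7
eef_pos: [0.4707, 0.0412, 0.0778]
ee_rot: [-179.9, 0.3, 5.8]
contact_force: [-0.2, -0.2, 0.7]
grip_width: 0.434
```

Call:
servo_tool(increments=[[0, 0, 0, 0, 0, 0, 0.5], [0, 0, 0, 0, 0, 0, 0.5], [0, 0, 0, 0, 0, 0, 0.5], [0, 0, 0, 0, 0, 0, 0.5]], force=20)

```text
clock: 4.1
eef_pos: [0.4713, 0.0413, 0.0787]
ee_rot: [-179.9, 0.2, 5.8]
contact_force: [-0.5, 0.2, 3.5]
grip_width: 0.13
```

Call:
servo_tool(increments=[[0, 0, 0, 0.19, -2, 0, 0.5], [0, 0, 0, 0.43, -4.5, 0, 0.5], [0, 0, 0, 0.67, -7, 0, 0.5], [0, 0, 0, 0.91, -9.5, 0, 0.5], [0, 0, 0, 1.15, -12, 0, 0.5]])

```text
clock: 4.6
eef_pos: [0.4828, -0.0787, 0.0787]
ee_rot: [-179.8, 0.2, 5.8]
contact_force: [1.1, 2.8, -5.2]
grip_width: 0.129
```

Call:
servo_tool(increments=[[0, 0, 0, 0.24, -2.5, 0, 0.5], [0, 0, 0, 0.48, -5, 0, 0.5], [0, 0, 0, 0.67, -7, 0, 0.5], [0, 0, 0, 0.82, -8.5, 0, 0.5], [0, 0, 0, 0.94, -9.8, 0, 0.5]])

```text
clock: 5.1
eef_pos: [0.4923, -0.177, 0.0787]
ee_rot: [-179.8, 0.2, 5.8]
contact_force: [0.7, 2.1, -2.5]
grip_width: 0.127
```

Call:
servo_tool(increments=[[0, 0, 0, 0.08, -0.8, 0, 0.5], [0, 0, 0, 0.16, -1.6, 0, 0.5], [0, 0, 0, 0.19, -2, 0, 0.5], [0, 0, 0, 0.19, -2, 0, 0.5]])

```text
clock: 5.5
eef_pos: [0.4939, -0.1944, 0.0787]
ee_rot: [-179.6, 0.2, 5.9]
contact_force: [-1.5, 5.3, 0.9]
grip_width: 0.132
```

Call:
servo_tool(increments=[[0, 0, 0, 0.04, -0.6, 0, 0.5], [0, 0, 0, 0.08, -1.0, 0, 0.5], [0, 0, 0, 0.08, -1.0, 0, 0.5]])

```text
clock: 5.8
eef_pos: [0.4939, -0.1945, 0.0786]
ee_rot: [-178.9, 0.4, 6.2]
contact_force: [-3.5, 22.9, 7.4]
grip_width: 0.129
```

Call:
servo_tool(increments=[[0, 0, 0, 0, 0, 0, 0.5], [0, 0, 0, 0, 0, 0, 3], [0, 0, 0, 0, 0, 0, 3], [0, 0, 0, 0, 0, 2, 3], [0, 0, 0, 0, 0, 5, 3]])

```text
clock: 6.3
eef_pos: [0.4927, -0.1952, 0.1279]
ee_rot: [-178.9, 0.6, 6.2]
contact_force: [0.8, -0.6, -0.2]
grip_width: 0.326
```

```bash
python3 - <<'E'
from h import *
p=np.load('fix.npy'); st=bot.state(); print(st['eef_pos'],st['ee_rot'],st['contact_force'])
for y in (.075,0,-.075): print((f2w(p,(-.037,y,.063))[0]-st['eef_pos']).round(4))
s=bot.snapshot('scene'); cv2.imwrite('pics/s2.png',cv2.resize(s['frame'][100:300,170:410,::-1],None,fx=3,fy=3,interpolation=cv2.INTER_CUBIC))
E
```

```text
[ 0.49270074 -0.19524379  0.12791736] [-178.88375238    0.58268448    6.18522573] [ 0.82868243 -0.64663481 -0.23888796]
[-0.0281  0.3159 -0.0649]
[-0.0209  0.2412 -0.0649]
[-0.0138  0.1666 -0.0649]
```

View pics/s2.png

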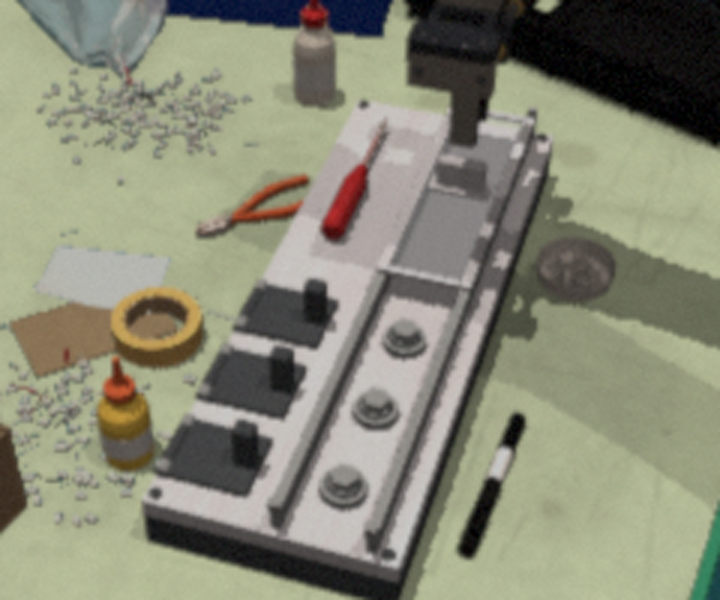

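The guard is open and all three bolts show, at zoomed (345,478), (377,403) and (405,332). I check these against the fit.

```bash
python3 - <<'E'
from h import *
p=np.load('fix.npy'); S=cam('scene')
for y,uv in ((.075,(345,478)),(0,(377,403)),(-.075,(405,332))):
    u=(170+(uv[0]+.5)/3-.5,100+(uv[1]+.5)/3-.5)
    print(proj(S,f2w(p,(-.037,y,.063)))[0]-u, ray(S,u,.063).round(4), f2w(p,(-.037,y,.063)).round(4))
cur=R.from_euler('xyz',bot.state()['ee_rot'],degrees=True)
print((R.from_euler('xyz',[180,0,5.5],degrees=True)*cur.inv()).as_rotvec())
E
```

```text
[-0.21554797 -0.95073135] [0.4632 0.1228 0.063 ] [[0.4646 0.1207 0.063 ]]
[-0.0785325  -1.81982541] [0.4696 0.0508 0.063 ] [[0.4718 0.046  0.063 ]]
[ 0.33589923 -1.49389091] [ 0.4779 -0.0239  0.063 ] [[ 0.4789 -0.0287  0.063 ]]
[-0.0145154  -0.0034164  -0.01199898]
```

Call:
servo_tool(increments=[[-0.0145, -0.0034, -0.012, -0.4, 4.5, 0.3, 0], [-0.0145, -0.0034, -0.012, -0.8, 9, 0, 0], [-0.0145, -0.0034, -0.012, -1.2, 13.5, 0, 0], [-0.0145, -0.0034, -0.012, -1.6, 18, 0, 0], [-0.0145, -0.0034, -0.012, -2, 22.5, 0, 0]], force=20)

```text
clock: 6.85
eef_pos: [0.4768, 0.0294, 0.134]
ee_rot: [180.0, -0.1, 5.4]
contact_force: [0.8, 0.1, 0.6]
grip_width: 0.005
```

Call:
servo_tool(increments=[[0, 0, 0, -0.4, 4.5, -1, 0], [0, 0, 0, -0.8, 8.5, -2.5, 0], [0, 0, 0, -0.87, 9.2, -4, 0], [0, 0, 0, -0.87, 9.2, -4.3, 0]])

```text
clock: 7.25
eef_pos: [0.4675, 0.1223, 0.09]
ee_rot: [179.9, -0.0, 5.6]
contact_force: [-0.2, -1.3, -0.3]
grip_width: 0.002
```

Call:
servo_tool(increments=[[0, 0, 0, -0.35, 0, -1, 0], [0, 0, 0, -0.35, 0, -2, 0], [0, 0, 0, -0.35, 0, -2.3, 0], [0, 0, 0, -0.35, 0, -2.5, 0]])

```text
clock: 7.65
eef_pos: [0.4642, 0.1214, 0.0647]
ee_rot: [179.9, -0.0, 5.5]
contact_force: [-0.1, -0.3, 0.7]
grip_width: 0.004
```

Call:
servo_tool(increments=[[0, 0, 0, 0, 0, -0.2, 0], [0, 0, 0, 0, 0, -0.4, 0]])

```text
clock: 7.85
eef_pos: [0.4647, 0.1212, 0.0623]
ee_rot: [179.9, -0.0, 5.4]
contact_force: [-9.0, -2.8, 34.5]
grip_width: 0.005
```

Call:
servo_tool(increments=[[0, 0, 0, 0, 0, 0, 0], [0, 0, 0, 0, 0, 1.5, 0], [0, 0, 0, 0.2, -2, 2, 0], [0, 0, 0, 0.65, -6.5, 2, 0], [0, 0, 0, 0.7, -7.35, 1, 0]])

```text
clock: 8.35
eef_pos: [0.4734, 0.0427, 0.0733]
ee_rot: [179.7, -0.2, 5.1]
contact_force: [0.1, 0.1, -0.3]
grip_width: 0.004
```

Call:
servo_tool(increments=[[0, 0, 0, 0, 0, -0.4, 0], [0, 0, 0, 0, 0, -0.7, 0], [0, 0, 0, 0, 0, -0.7, 0]])

```text
clock: 8.65
eef_pos: [0.4731, 0.0441, 0.0659]
ee_rot: [179.7, -0.2, 5.2]
contact_force: [-0.4, 0.1, 0.1]
grip_width: 0.006
```

Call:
servo_tool(increments=[[0, 0, 0, -0.2, 0.3, 0, 0], [0, 0, 0, -0.2, 0.3, -0.15, 0], [0, 0, 0, -0.2, 0.3, -0.35, 0]])

```text
clock: 8.95
eef_pos: [0.4712, 0.0481, 0.0627]
ee_rot: [179.8, -0.2, 5.3]
contact_force: [-3.4, 1.4, 16.8]
grip_width: 0.007
```

Call:
servo_tool(increments=[[0, 0, 0, 0, 0, -0.05, 0], [0, 0, 0, 0, 0, -0.1, 0]])

```text
clock: 9.15
eef_pos: [0.4712, 0.0481, 0.0626]
ee_rot: [179.7, -0.2, 5.3]
contact_force: [-4.7, -1.5, 16.5]
grip_width: 0.006
```

Call:
servo_tool(increments=[[0, 0, 0, 0, 0, 1.2, 0], [0, 0, 0, 0.2, -2, 2, 0], [0, 0, 0, 0.6, -6, 2, 0], [0, 0, 0, 0.73, -7.5, 1.2, 0], [0, 0, 0, 0.73, -7.5, 0.5, 0]])

```text
clock: 9.65
eef_pos: [0.4787, -0.0292, 0.0674]
ee_rot: [179.7, -0.2, 5.0]
contact_force: [-0.1, 0.3, -0.4]
grip_width: 0.004
```

Call:
servo_tool(increments=[[0, 0, 0, 0, 0, 0, 0]])

```text
clock: 9.75
eef_pos: [0.4777, -0.028, 0.0664]
ee_rot: [179.7, -0.1, 5.0]
contact_force: [0.3, 1.3, 0.1]
grip_width: 0.006
```

Call:
servo_tool(increments=[[0, 0, 0, 0.05, 0.1, -0.2, 0], [0, 0, 0, 0.05, 0.1, -0.4, 0], [0, 0, 0, 0.05, 0.1, -0.5, 0], [0, 0, 0, 0.05, 0.1, -0.6, 0]])

```text
clock: 10.15
eef_pos: [0.4783, -0.0261, 0.0604]
ee_rot: [179.7, -0.1, 5.1]
contact_force: [-0.3, 1.4, 1.9]
grip_width: 0.006
```

Call:
servo_tool(increments=[[0, 0, 0, 0, 0, -0.1, 0], [0, 0, 0, 0, 0, -0.2, 0], [0, 0, 0, 0, 0, -0.3, 0]])

```text
clock: 10.45
eef_pos: [0.4784, -0.026, 0.0574]
ee_rot: [179.7, -0.1, 5.1]
contact_force: [-0.7, 0.6, 1.6]
grip_width: 0.003
```

It is sinking, so I press to the end of its travel.

Call:
servo_tool(increments=[[0, 0, 0, 0, 0, -0.1, 0], [0, 0, 0, 0, 0, -0.15, 0]])

```text
clock: 10.65
eef_pos: [0.4785, -0.026, 0.0572]
ee_rot: [179.7, -0.1, 5.1]
contact_force: [-5.7, 1.4, 21.1]
grip_width: 0.005
```

Call:
servo_tool(increments=[[0, 0, 0, 0, 0, 2, 0], [0, 0, 0, 0, 0, 6, 4], [0, 0, 0, 2, 0.2, 8, 4], [0, 0, 0, 5, 0.3, 8, 4], [0, 0, 0, 7.2, 0.4, 8, 4]])

```text
clock: 11.15
eef_pos: [0.5526, -0.0225, 0.1384]
ee_rot: [179.6, -0.3, 5.1]
contact_force: [-0.3, 0.6, 0.2]
grip_width: 0.333
```

```bash
python3 - <<'E'
from h import *
st=bot.state(); print(st['eef_pos'],st['ee_rot'],st['joint_positions'].round(1))
cur=R.from_euler('xyz',st['ee_rot'],degrees=True)
print((R.from_euler('xyz',[180,0,5.5],degrees=True)*cur.inv()).as_rotvec())
s=bot.snapshot('scene'); cv2.imwrite('pics/s3.png',cv2.resize(s['frame'][150:300,210:390,::-1],None,fx=4,fy=4,interpolation=cv2.INTER_CUBIC))
E
```

```text
[ 0.55258455 -0.02251434  0.13837279] [179.64422805  -0.2841243    5.06648142] [ 18.9  25.4 -25.4 108.3  14.5  49.2 -98.7]
[0.0057264  0.00550959 0.00758168]
```

View pics/s3.png

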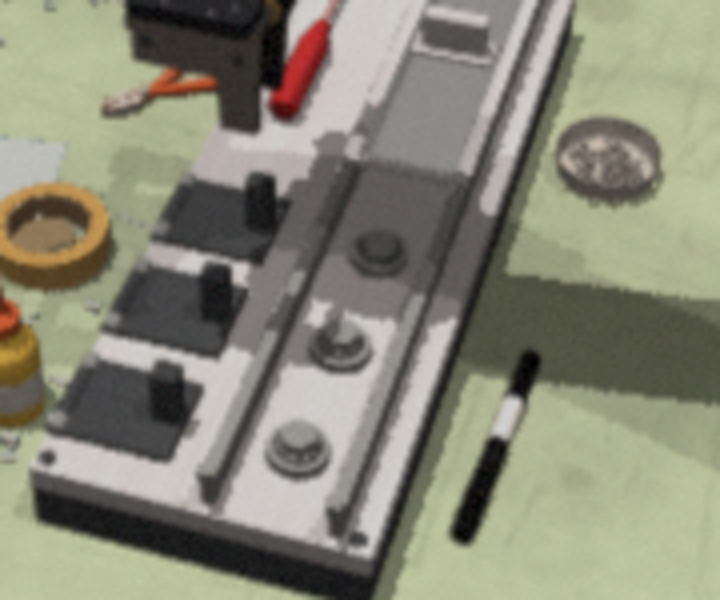

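The right bolt sits visibly lower, at zoomed (380,248). The fingers are about over the right cap's tab, so I descend to grasp it.

Call:
servo_tool(increments=[[0.006, 0.0055, 0.0076, -0.1, 0.05, -2, 4], [0.006, 0.0055, 0.0076, -0.1, 0.05, -4, 4], [0.006, 0.0055, 0.0076, -0.1, 0.05, -6, 4], [0.006, 0.0055, 0.0076, -0.1, 0.05, -7.7, 4], [0.006, 0.0055, 0.0076, -0.1, 0.05, -7.9, 4]])

```text
clock: 11.7
eef_pos: [0.5523, -0.0218, 0.0568]
ee_rot: [-179.9, 0.1, 5.5]
contact_force: [-0.1, -0.5, -0.4]
grip_width: 0.432
```

```bash
python3 - <<'E'
from h import *
st=bot.state(); print(st['eef_pos'],st['contact_force'],st['grip_width'])
s=bot.snapshot('scene'); cv2.imwrite('pics/s4.png',cv2.resize(s['frame'][150:300,210:390,::-1],None,fx=4,fy=4,interpolation=cv2.INTER_CUBIC))
E
```

```text
[ 0.55226676 -0.02184645  0.0567847 ] [-0.06784535 -0.46571027 -0.38769746] 0.43184527450232585
```

View pics/s4.png

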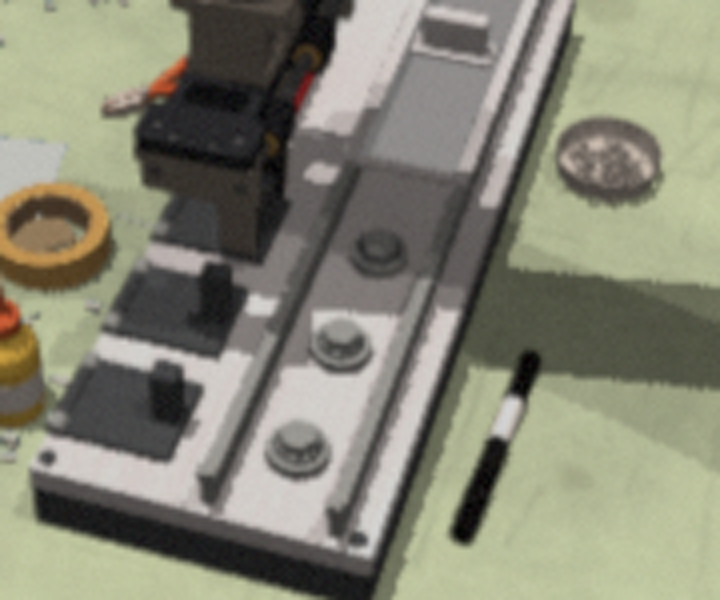

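Call:
servo_tool(increments=[[0, 0, 0, 0, 0, 0.15, 0.8], [0, 0, 0, 0, 0, 0.15, 0.8], [0, 0, 0, 0, 0, 0.15, 0.8], [0, 0, 0, 0, 0, 0.15, 0.8], [0, 0, 0, 0, 0, 0.15, 0.8]], force=20)

```text
clock: 12.25
eef_pos: [0.5536, -0.0228, 0.06]
ee_rot: [-180.0, -0.0, 5.5]
contact_force: [-0.9, -2.8, 4.6]
grip_width: 0.15
```

```bash
python3 - <<'E'
from h import *
st=bot.state(); print(st['eef_pos'],st['contact_force'],st['grip_width'],st['joint_positions'])
T0=R.from_euler('xyz',st['ee_rot'],degrees=True).as_matrix(); P0=st['eef_pos']
ax=np.array([-np.sin(np.radians(5.48)),np.cos(np.radians(5.48)),0])
fx=np.array([ax[1],-ax[0],0])
p=np.load('fix.npy')
tab=f2w(p,(.0353,-.075,.077))[0]; print('tab',tab, 'grasp',P0-.019*T0[:,2])
H=tab+.052*fx-np.array([0,0,.029])
g0=P0-.019*T0[:,2]
for a in (5,10,15,20,25,30,35,40,45):
    M=R.from_rotvec(np.radians(a)*ax).as_matrix()
    g=H+M@(g0-H)
    f=a*0.8
    M2=R.from_rotvec(np.radians(f)*ax).as_matrix()
    t=g+.019*(M2@T0)[:,2]
    print(a,(np.radians(f)*ax).round(3),((t-P0)*100).round(2))
E
```

```text
[ 0.55364519 -0.02282384  0.05998314] [-0.87009674 -2.79497097  4.629437  ] 0.1499936842695238 [  16.87966042   32.08091595  -22.83424563  110.41514763   18.27817958
   41.00682131 -101.29164419]
tab [ 0.55090473 -0.02175238  0.077     ] grasp [ 0.55363724 -0.02283044  0.07898313]
5 [-0.007  0.069  0.   ] [0.16 0.01 0.42]
10 [-0.013  0.139  0.   ] [0.35 0.03 0.83]
15 [-0.02   0.208  0.   ] [0.57 0.05 1.21]
20 [-0.027  0.278  0.   ] [0.83 0.08 1.58]
25 [-0.033  0.347  0.   ] [1.12 0.11 1.91]
30 [-0.04   0.417  0.   ] [1.43 0.14 2.22]
35 [-0.047  0.486  0.   ] [1.77 0.17 2.49]
40 [-0.053  0.556  0.   ] [2.13 0.2  2.74]
45 [-0.06   0.625  0.   ] [2.51 0.24 2.95]
```

Call:
servo_tool(increments=[[-0.007, 0.069, 0, 0.16, 0.01, 0.42, 0.8], [-0.013, 0.139, 0, 0.35, 0.03, 0.83, 0.8], [-0.02, 0.208, 0, 0.57, 0.05, 1.21, 0.8]])

```text
clock: 12.55
eef_pos: [0.5585, -0.0224, 0.0716]
ee_rot: [-180.0, 12.2, 5.5]
contact_force: [0.8, -2.3, -8.2]
grip_width: 0.153
```

```bash
python3 - <<'E'
from h import *
st=bot.state(); print(st['eef_pos'],st['ee_rot'],st['contact_force'],st['grip_width'],st['joint_positions'].round(1))
s=bot.snapshot('scene'); cv2.imwrite('pics/s5.png',cv2.resize(s['frame'][130:280,190:370,::-1],None,fx=4,fy=4,interpolation=cv2.INTER_CUBIC))
E
```

```text
[ 0.55846594 -0.02239626  0.07163146] [-179.96703618   12.19357432    5.45273492] [ 0.77983986 -2.27418622 -8.16282867] 0.15301095617605834 [ 14.9  37.4 -22.6  99.7  16.   58.6 -99.4]
```

View pics/s5.png

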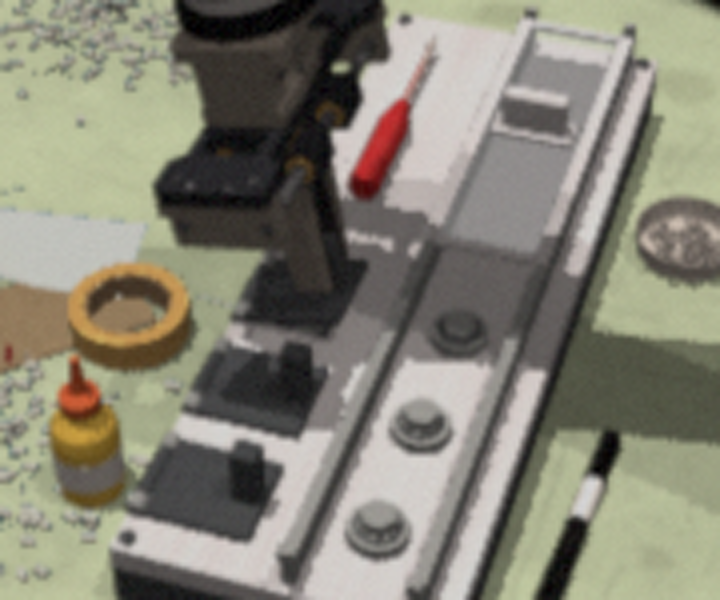

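Call:
servo_tool(increments=[[-0.006, 0.065, 0, 0.35, 0.04, 0.42, 0.8], [-0.013, 0.134, 0, 0.64, 0.07, 0.75, 0.8], [-0.02, 0.204, 0, 0.95, 0.1, 1.06, 0.8], [-0.026, 0.273, 0, 1.29, 0.13, 1.33, 0.8]])

```text
clock: 13.0
eef_pos: [0.5699, -0.0213, 0.0844]
ee_rot: [-180.0, 28.5, 5.5]
contact_force: [-3.2, -2.6, -4.2]
grip_width: 0.152
```

```bash
python3 - <<'E'
from h import *
st=bot.state(); print(st['eef_pos'],st['ee_rot'],st['contact_force'],st['grip_width'],st['joint_positions'].round(1))
s=bot.snapshot('scene'); cv2.imwrite('pics/s6.png',cv2.resize(s['frame'][130:280,190:370,::-1],None,fx=4,fy=4,interpolation=cv2.INTER_CUBIC))
E
```

```text
[ 0.56991617 -0.0212839   0.08440028] [-179.97164832   28.5080942     5.45681741] [-3.18084329 -2.5877841  -4.22132002] 0.1520236690825889 [ 11.1  46.6 -20.8  84.5  14.2  80.6 -98. ]
```

View pics/s6.png

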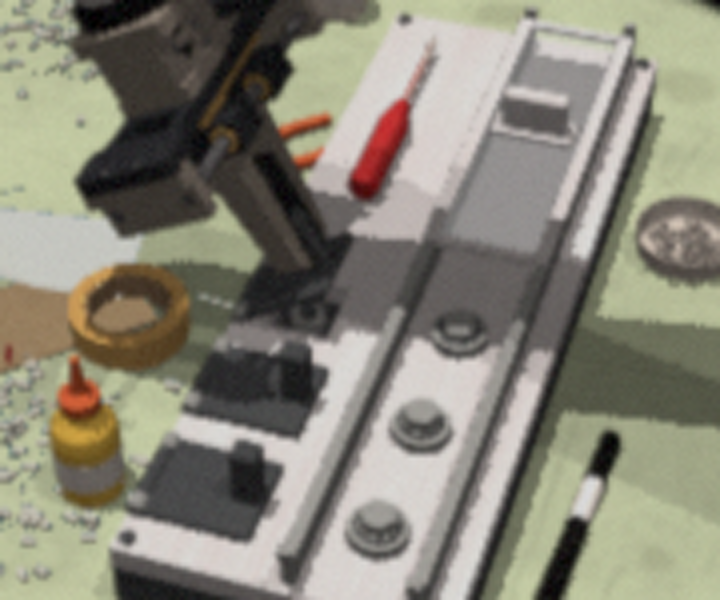

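The cap is rising with the tool, and the lock nut shows at zoomed (310,312). I work out the angle and the remaining motion.

```bash
cat > ang.py <<'E'
from h import *
st=bot.state(); P=st['eef_pos']; M=R.from_euler('xyz',st['ee_rot'],degrees=True).as_matrix()
g=P-.019*M[:,2]
b=np.radians(5.48); ax=np.array([-np.sin(b),np.cos(b),0]); fx=np.array([ax[1],-ax[0],0])
g0=np.array([.5536,-.0228,.079])
for tab in (f2w(np.load('fix.npy'),(.0353,-.075,.077))[0], np.array([.5526,-.0215,.077])):
    H=tab+.052*fx-np.array([0,0,.029])
    A=lambda q: np.degrees(np.arctan2(q[2]-H[2],-(q-H)@fx))
    print('cap angle',A(g)-A(g0),'radius',np.hypot((g0-H)@fx,g0[2]-H[2]),np.hypot((g-H)@fx,g[2]-H[2]))
    for a in (40,43,45):
        M1=R.from_rotvec(np.radians(a)*ax).as_matrix(); gg=H+M1@(g0-H)
        f=.8*a; r=np.radians(f-st['ee_rot'][1])*ax
        t=gg+.019*(R.from_rotvec(r).as_matrix()@M)[:,2]
        print(a,r.round(3),((t-P)*100).round(2))
print(st['contact_force'],st['grip_width'])
E
python3 ang.py
```

```text
cap angle 34.06793989343213 radius 0.05833565581072184 0.058035247998631
40 [-0.005  0.056  0.   ] [0.46 0.05 0.3 ]
43 [-0.009  0.098  0.   ] [0.68 0.07 0.43]
45 [-0.012  0.126  0.   ] [0.84 0.09 0.51]
cap angle 33.41238755235594 radius 0.05979252313402105 0.058747694970809665
40 [-0.005  0.056  0.   ] [0.5  0.05 0.41]
43 [-0.009  0.098  0.   ] [0.73 0.07 0.54]
45 [-0.012  0.126  0.   ] [0.89 0.09 0.63]
[-6.92305727 -3.05588225  8.23057193] 0.15121771993240182
```

Call:
servo_tool(increments=[[-0.005, 0.056, 0, 0.46, 0.05, 0.33, 0.8], [-0.009, 0.098, 0, 0.7, 0.07, 0.47, 0.8], [-0.012, 0.126, 0, 0.87, 0.09, 0.57, 0.8], [-0.012, 0.126, 0, 0.87, 0.09, 0.57, 0.8]])

```text
clock: 13.45
eef_pos: [0.5776, -0.0205, 0.0891]
ee_rot: [-180.0, 36.2, 5.5]
contact_force: [-4.1, -1.0, -0.5]
grip_width: 0.152
```

```bash
python3 ang.py; python3 - <<'E'
from h import *
st=bot.state(); print(st['eef_pos'],st['ee_rot'],st['joint_positions'].round(1))
s=bot.snapshot('scene'); cv2.imwrite('pics/s7.png',cv2.resize(s['frame'][130:280,190:370,::-1],None,fx=4,fy=4,interpolation=cv2.INTER_CUBIC))
s=bot.snapshot('top'); cv2.imwrite('pics/t7.png',s['frame'][:,:,::-1])
E
```

```text
cap angle 43.94142041620545 radius 0.05833565581072184 0.058189592362555026
40 [ 0.007 -0.074 -0.   ] [-0.27 -0.02 -0.17]
43 [ 0.003 -0.032 -0.   ] [-0.05 -0.   -0.04]
45 [ 0.    -0.004 -0.   ] [0.11 0.01 0.03]
cap angle 43.189428703133316 radius 0.05979252313402105 0.05862599185221316
40 [ 0.007 -0.074 -0.   ] [-0.23 -0.02 -0.06]
43 [ 0.003 -0.032 -0.   ] [-0.    0.    0.07]
45 [ 0.    -0.004 -0.   ] [0.16 0.02 0.16]
[-4.09627652 -1.03174765 -0.5255215 ] 0.15205612684835526
[ 0.57764415 -0.0205322   0.08914564] [-179.99080029   36.23298929    5.47171435] [  9.3  51.6 -19.7  76.9  13.6  90.6 -97.4]
```

View pics/s7.png

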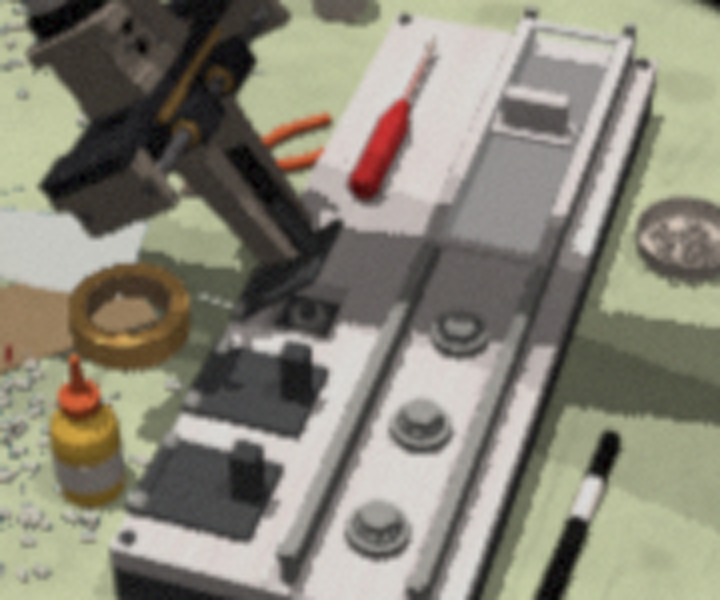

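View pics/t7.png

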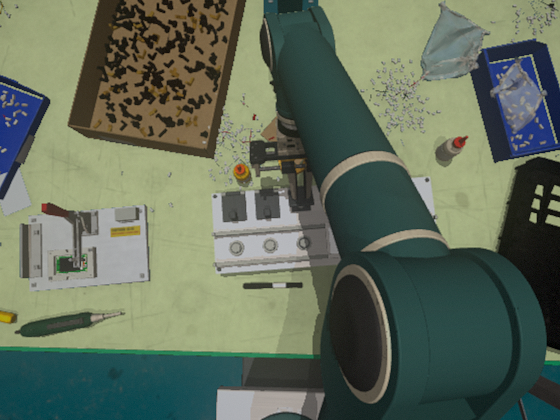

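```bash
python3 - <<'E'
from h import *
p=np.load('fix.npy');S=cam('scene');hx=.0353+.052
for a in (0,35,45,55):
    t=np.radians(a); o=[]
    for y in (-.048,-.102):
        for h in (-.003,.003):
            P=(hx-.062*np.cos(t)+h*np.sin(t),y,.048+.062*np.sin(t)+h*np.cos(t)); u=proj(S,f2w(p,P))[0]
            o.append(((u-[190,130])*4).round(0).tolist())
    print(a,o)
print(bot.state()['clock'])
E
python3 - <<'E'
import cv2
a=cv2.imread('pics/s7.png')[180:380,200:400]; cv2.imwrite('pics/s7z.png',cv2.resize(a,None,fx=3,fy=3))
E
```

```text
0 [[338.0, 346.0], [338.0, 339.0], [368.0, 284.0], [368.0, 276.0]]
35 [[321.0, 296.0], [315.0, 288.0], [352.0, 234.0], [346.0, 226.0]]
45 [[310.0, 281.0], [302.0, 274.0], [341.0, 220.0], [334.0, 213.0]]
55 [[296.0, 268.0], [287.0, 262.0], [328.0, 207.0], [319.0, 201.0]]
13.55
```

View pics/s7z.png

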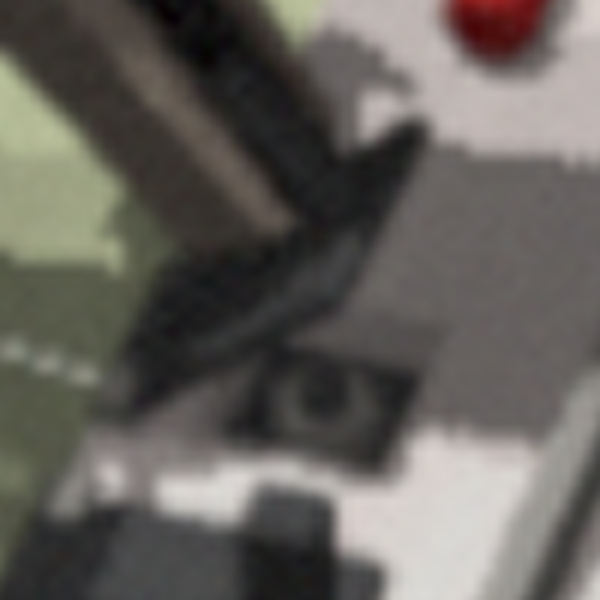

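The flap's corners are at zoomed (343,223) and (315,280), against (341,220) and (310,281) predicted for 45°. I hand the job in.

```bash
python3 -c "
from cell import bot
print(bot.job_done(), bot.state()['grip_width'])"
```

```text
the job is handed in; nothing more can be done
the job is handed in; nothing more can be done
```

The right bolt is the loose one. Its cap is held by the tab at about 44°, and I handed the job in at about 13.6 s.

- **Guard:** I gripped its handle and slid it right until it met the stop (about 23 N on the last push). Later pictures still show it open.
- **Taps, left to right:** The left and middle bolts stayed at their standing height under about 34 N and 17 N. The right bolt sank about 6 mm under about 2 N, and it looks lower in the picture.
- **Cap:** The angle from the tool pose came out at 43–44°, depending on the tab position used. The flap's corners in the last picture agree with roughly 43–45°. The grip measured 14 mm, the tab's thickness, with 20 N set.
- **Surroundings:** In the last pictures the other two caps are shut. The bottle, tape, marker, screwdriver and dish look unmoved. The cutters are only partly visible behind the gripper, and what shows looks unmoved too.

My position estimates from the two cameras differed by 2–5 mm, which did not upset any step. The first tap was harder than I intended.

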